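# Unlock the induction cooker and switch on the plate under the lidded pot

## Robot

A 6-joint arm with a two-finger parallel gripper is mounted at the origin on the work surface. World frame = base frame: x ahead of the robot, y to its left, z up, the work surface at z = 0. Lengths are in m, angles in rad, forces in N, time in s.
With the tool pointing down it reaches from about 0.375 to 0.975 m from the base axis. Payload 3.8 kg.
Tool frame: the origin (TCP) lies at the centre of the arm's flange, where the gripper is bolted on; the fingertips stand 173 mm ahead of it and the grasp point (between the pads) lies 155 mm ahead of it (bot.tip_reach is the distance from the TCP to the fingertips, in m); z points along the fingers, y is the line along which they close (so a half turn about z gives the same grasp; the last joint's range is limited). The gripper opens to 85 mm and grips with 20 to 120 N. Pads are 22 mm wide; open, the fingers measure 114 mm over their backs; the gripper's body (76 mm by 85 mm) begins 54 mm behind the grasp point. The pads swing forward as they close: fully open they stand 13 mm farther back than shut.
Start: joints at [1.216, 0.264, 1.604, -0, 1.274, -0.037], TCP at [0.211, 0.641, 0.405] pointing down, gripper open.
Joint ranges: [-2.63, 2.63], [-0.94, 2.18], [0.31, 2.57], [-1.31, 4.45], [0, 2.66], [-2.55, 2.55]. Speed limits (rad/s): [2.57, 2.57, 3.14, 3.14, 3.14, 3.14].

## Interface

Orientations are given as a rotation vector (axis times angle).
In Python, from workcell import bot gives the robot as it stands.
- The arm moves only by the tool drive_tool, never from a script. Its arguments are lists of equal length, an entry for each row: "claw": the finger opening in mm, from 0 to 85.4; "slide": the shift along the world's x, y, z each as a share of 0.5 m, from -1 to 1, a list of three; "yaw": the turn about the world's z as a share of 180 degrees, from -1 to 1. A call has 1 to 8 rows; each row is the pose to reach, as a shift and turn from the pose commanded when the call began, turning the shorter way round; what a row does not reach only later rows make up. A row lasts 1/12 s, in which the tool goes at most 41.7 mm and 7.16 degrees, less where a joint would pass 70% of its speed; a pose out of reach is approached as far as the arm can. A call with a number of a shift or a turn outside -1 to 1 is refused whole. A call with a gripper value outside its range is refused whole. The fingers move at their own pace and stop on an object; "newtons" is the grip in N (left out, the last holds). Time passes only in rows, so rows that repeat a pose let the fingers close. It gives the time, the measured TCP pose, the force, the opening and the grip force at its end, in the units of the state.
- bot.read_state(): the state, without advancing time (a new reading comes with each control period).
- bot.read_camera(name): name is "side" or "top"; returns a dict with "color" (400x640x3 uint8, red, green, blue), "depth" (400x640 float32, m along the optical axis (not along the pixel's ray), 0 where there is no reading), "mtx" (3x3 intrinsics, pixels), "k1" (the pictures are not rectified: a ray, as slopes to the right and down, at radius r is drawn at 1 + k1 r^2 times it, then the intrinsics apply), "eye" and "rotation" of the camera in the world. Camera axes: x right, y up, looking along -z (the intrinsics and any distortion apply to the point x, -y, -z); pixel columns grow to the right and rows downward; lengths in m; the calibration is good to about 2 mm. A picture is of the moment at which its call begins.
- bot.finish_job(): hands the job in; it is judged then, once.
The state is a dict: "time": time; "q": joint angles; "joint_vel": joint speeds; "joint_torque": joint torques, N m; "tool_pos": TCP position; "tcp_rot": TCP orientation; "wrist_force": force on the tool from outside, world axes, zero at the start; "torque": the same for the moment, N m; "width": opening from 0.0 (shut) to 1.0 (fully open); "grip_force": force on a finger pad.
Only numpy, scipy, OpenCV 4.12 (cv2) and the standard library are available. Lean on these libraries where they do the work, as an engineer would, in place of code of your own. Each camera call takes 0.05 s, during which the arm holds its last target. There are 200 camera calls.

## Task

The child lock of the two-plate induction cooker is on. With the fingertips, press the square lock key in the middle of the control strip lightly and keep it down for three seconds, then let it come up and press the round on key of the plate on which the lidded two-handled pot stands until it goes down, and take the hand away with every key up again. Press no other key, and leave the pot, its lid, the pan and everything else on the worktop where they are.

Things in the scene. Friction and masses are not known exactly. Their poses are not given: they have to be found in the camera images.
- cooker: portable two-plate induction cooker, fixed, 360 mm deep (x) by 600 wide (y), black glass top at 64; origin at the centre of its underside on the worktop, x away from the robot, y left. Plates: printed rings 194 across, centred at (45, +150) left and (45, -150) right. In front of the glass runs a flat aluminium control strip, 82 deep, top at 58. Do not press it with more than 25 N
- lock_key_top (a point): centre of the top face of the lock key, a square grey cap 26 by 26 mm with a padlock sign, the middle one of the seven keys, which stand in one row along the control strip at cooker x = -140, y = 0. It is 67 mm above the worktop when up and moves down with the key
- left_on_top (a point): centre of the top face of the on key of the left plate, a round grey cap 28 mm across with a power sign, straight in front of that plate, at cooker y = +150. It is 67 mm above the worktop when up and moves down with the key
- right_on_top (a point): centre of the top face of the on key of the right plate, a round grey cap 28 mm across with a power sign, straight in front of that plate, at cooker y = -150. It is 67 mm above the worktop when up and moves down with the key
- lock_key (a joint): how far the lock key is down, m: 0 up, 0.005 fully in; the cooker counts it as pressed from 0.002. It stands 9 mm above the strip, starts to give at about 0.8 N, takes 4.8 N fully in, and springs up when let go
- left_on (a joint): how far the left plate's on key is down, m: 0 up, 0.005 fully in; the cooker counts it as pressed from 0.002. It stands 9 mm above the strip, starts to give at about 0.8 N, takes 4.8 N fully in, and springs up when let go
- right_on (a joint): how far the right plate's on key is down, m: 0 up, 0.005 fully in; the cooker counts it as pressed from 0.002. It stands 9 mm above the strip, starts to give at about 0.8 N, takes 4.8 N fully in, and springs up when let go
- left_minus (a joint): how far the left plate's minus key is down, m: 0 up, 0.005 fully in, pressed from 0.002. An oblong grey cap 14 (x) by 26 (y) mm in the row of keys, 9 mm proud of the strip, at cooker y = 215 mm
- left_plus (a joint): how far the left plate's plus key is down, m: 0 up, 0.005 fully in, pressed from 0.002. An oblong grey cap 14 (x) by 26 (y) mm in the row of keys, 9 mm proud of the strip, at cooker y = 85 mm
- right_minus (a joint): how far the right plate's minus key is down, m: 0 up, 0.005 fully in, pressed from 0.002. An oblong grey cap 14 (x) by 26 (y) mm in the row of keys, 9 mm proud of the strip, at cooker y = -85 mm
- right_plus (a joint): how far the right plate's plus key is down, m: 0 up, 0.005 fully in, pressed from 0.002. An oblong grey cap 14 (x) by 26 (y) mm in the row of keys, 9 mm proud of the strip, at cooker y = -215 mm
- pot: pot with two short wooden side handles, enamelled, 170 mm across (238 over the handles) and 105 high without the lid, about 1.6 kg; origin at the centre of its underside, on the left or the right plate of the cooker; z up, handles along its y
- pot_lid: white lid lying on the pot, 176 mm across, with a wooden knob up to 58 mm above its origin; origin at the centre of its underside, 99 mm above the pot's underside
- pan: open pan, enamelled as the pot is, 190 mm across and 46 high, with one long wooden handle along its x reaching 235 from its centre; origin at the centre of its underside, on the plate that the pot does not use
- pinch_bowl: small white bowl, 62 mm across and 32 high, on the glass between the plates; origin at the centre of its underside
- salt: salt shaker with a steel top, 42 mm across and 77 high, on the glass between the plates near the back; origin at the centre of its underside
- spoon: wooden spoon, 260 mm long, lying left of the cooker near its front; origin at its underside, handle to its -x
- mug: white mug, 82 mm across and 92 high, right of the cooker; origin at the centre of its underside
- jar: glass storage jar with a steel lid, 96 mm across and 172 high, right of the cooker; origin at the centre of its underside
- teapot: white teapot, 120 mm across (spout reaching 105 along its -y) and 110 high, left of the cooker; origin at the centre of its underside
- oil_bottle: amber oil bottle with a cork, 60 mm across and 190 high, left of the cooker; origin at the centre of its underside
Things that resemble listed ones, but are neither listed nor needed, are in the scene too. Leave any red look-alike of the mug alone.

How it is judged:
On the way, in this order (a step that is already met when the one before it is completed fails the run):
1. the lock key is held down with the fingers for three seconds (2.5 s counts) (value of joint lock_key above 0.002 m and contact force between the fingers and cooker above 0.3 N), for 2.5 s.
2. the lock key is let up (value of joint lock_key below 0.001 m), for 0.05 s.
3. the on key of the pot's plate is pressed down with the fingers (contact force between the fingers and cooker above 0.3 N and ((y of pot in the frame of cooker above 0 m and value of joint left_on above 0.002 m) or (y of pot in the frame of cooker below 0 m and value of joint right_on above 0.002 m))), for 0.1 s.
At the end, for the whole second after the job is handed in: all seven keys are up again (within 1 mm), the lid is on the pot, and the pot, the lid, the pan and every other loose thing are at rest within 15 mm of where they started (value of joint each of lock_key, left_on, left_minus, left_plus, right_on, right_minus, right_plus below 0.001 m and distance of each of pot, pot_lid, pan, pinch_bowl, salt, spoon, mug, jar, teapot, oil_bottle from where it was at the start of the episode below 0.015 m and distance between pot_lid and pot below 0.105 m and linear speed of each of pot, pot_lid, pan, pinch_bowl, salt, spoon, mug, jar, teapot, oil_bottle below 0.02 m/s); the robot touches nothing.
It fails at once if a minus or plus key is pressed (value of joint any of left_minus, left_plus, right_minus, right_plus above 0.002 m).
It fails at once if the on key of the pan's plate is pressed ((y of pot in the frame of cooker above 0 m and value of joint right_on above 0.002 m) or (y of pot in the frame of cooker below 0 m and value of joint left_on above 0.002 m)).
It fails at once if the cooker is pressed with more than 25 N (contact force between any of the fingers, the arm and cooker above 25 N).
It fails at once if the pot, its lid, the pan or another loose thing is moved or lifted by more than 15 mm (distance of any of pot, pot_lid, pan, pinch_bowl, salt, spoon, mug, jar, teapot, oil_bottle from where it was at the start of the episode above 0.015 m).
It also fails if it takes over 58 s, if anything falls off the work surface, if the arm or the gripper's body presses on something with over 40 N, if the wrist force passes 120 N, or if a joint passes its speed limit or range.

## Working session

There is one attempt and no reset: what is moved stays moved. The work goes in short steps, Python scripts to look and compute and a tool call to move; the robot and the scene stay as the last step left them, time stands still between calls to the robot, and variables do not carry over. Pictures are saved under pics/ and viewed, at most 10 in all, crops included, and the job is handed in when it is done.

Besides the shell and the picture viewer there is one more tool, called as name(argument=value, ...) on one line, values as JSON. drive_tool: Moves the arm, as the interface text tells. Shift numbers are shares of 0.5 m and turn numbers shares of 180 degrees, none past 1 either way. Its arguments: {"type":"object","properties":{"claw":{"type":"array","items":{"type":"number"}},"slide":{"type":"array","items":{"type":"array","items":{"type":"number"}}},"yaw":{"type":"array","items":{"type":"number"}},"newtons":{"type":"number"}},"required":["claw","slide","yaw"]}

```bash
mkdir -p pics
cat > h.py <<'E'
import numpy as np, cv2
from workcell import bot
def ray(c,u,v):
    K=c["mtx"];p=cv2.undistortPoints(np.array([[[u,v]]],float),K,np.array([c["k1"],0,0,0.]))[0,0] if 0 else None
    d=np.array([(u-K[0,2])/K[0,0],(v-K[1,2])/K[1,1]]);s=d.copy()
    for _ in range(30): s=d/(1+c["k1"]*(s@s))
    return np.array(c["rotation"])@np.array([s[0],-s[1],-1.])
def onz(c,u,v,z):
    r=ray(c,u,v);e=np.array(c["eye"]);return e+r*(z-e[2])/r[2]
def bydepth(c,u,v):
    return np.array(c["eye"])+ray(c,u,v)*c["depth"][int(round(v)),int(round(u))]
E
python3 - <<'E'
from h import *
import pickle
for n in("top","side"):
    c=bot.read_camera(n);pickle.dump(c,open(n+".pkl","wb"));cv2.imwrite(f"pics/{n}1.png",c["color"][...,::-1]);print(n,c["eye"],c["mtx"],c["k1"])
s=bot.read_state();print(s["time"],s["tool_pos"],s["tcp_rot"],s["wrist_force"],bot.tip_reach)
E
```

```text
top [ 0.24683664 -0.02777009  1.62466955] [[403.52622277   0.         319.9299416 ]
 [  0.         403.52622277 201.36635982]
 [  0.           0.           1.        ]] -0.016589849839723756
side [ 0.36070651 -1.28721945  1.38187672] [[506.81560505   0.         321.59944471]
 [  0.         506.81560505 197.30177305]
 [  0.           0.           1.        ]] -0.015521251137398035
0.1 [0.21080982 0.64090969 0.40345139] [-0.49709472 -3.10157542  0.00324144] [ 0.69410253 -0.1558796   0.29066151] 0.1734
```

View pics/top1.png

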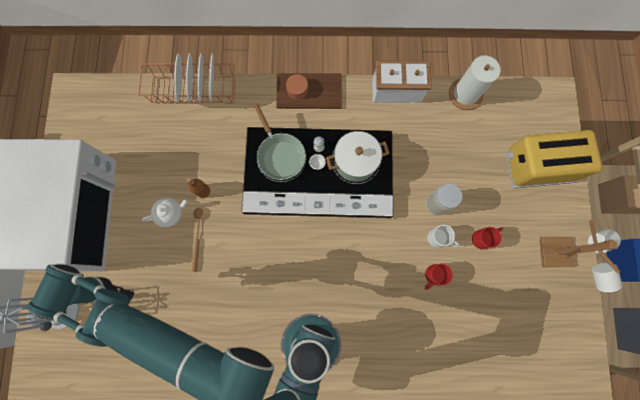

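View pics/side1.png

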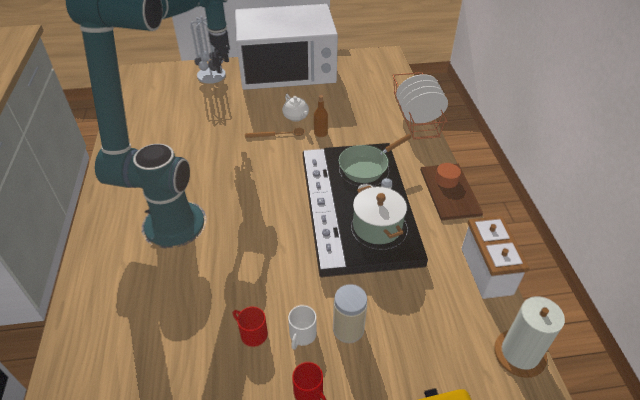

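The top view (rows = −x, columns = −y) shows the control strip at about (243–392, 193–216) with its 7 keys. The lidded two-handled pot is at (358,155), on the right plate, and the open pan at (281,157), on the left. The side view agrees: the pot is nearer the camera, so its y is lower. Next I'll measure the keys in both views.

```bash
cat > m.py <<'E'
from h import *
import pickle
T,S=[pickle.load(open(n+".pkl","rb")) for n in("top","side")]
def keys(c,box,name):
    x0,y0,x1,y1=box;g=cv2.cvtColor(c["color"],cv2.COLOR_RGB2GRAY)
    hsv=cv2.cvtColor(c["color"],cv2.COLOR_RGB2HSV)
    w=((hsv[...,1]<40)&(g>150)).astype(np.uint8);m=np.zeros_like(w);m[y0:y1,x0:x1]=w[y0:y1,x0:x1]
    n,l,st,ce=cv2.connectedComponentsWithStats(m);k=1+np.argmax(st[1:,4])
    cn=max(cv2.findContours((l==k).astype(np.uint8),0,2)[0],key=len)
    r=cv2.minAreaRect(cn);print(name,"strip",r)
    q=np.array([onz(c,*p,0.058)[:2] for p in cv2.boxPoints(r)]);print(q.round(4).tolist())
    ins=np.zeros_like(w);cv2.fillPoly(ins,[cv2.convexHull(cn)],1);ins=cv2.erode(ins,np.ones((3,3)))
    d=((l!=k)&(ins>0)).astype(np.uint8)
    n,l2,st,ce=cv2.connectedComponentsWithStats(d)
    for i in range(1,n):
        if st[i,4]>6: print(ce[i].round(1),st[i,4],g[l2==i].mean().round(),onz(c,*ce[i],0.067)[:2].round(4),bydepth(c,*ce[i]).round(4))
keys(T,(235,185,400,222),"top");keys(S,(295,140,350,275),"side")
a=cv2.resize(T["color"][120:222,236:400],None,fx=4.5,fy=4.5,interpolation=2)
cv2.imwrite("pics/crop.png",a[...,::-1])
E
python3 m.py
```

```text
top strip ((317.0815734863281, 203.3592529296875), (149.92344665527344, 20.136062622070312), 1.4878674745559692)Traceback (most recent call last):
  File "m.py", line 17, in <module>
    keys(T,(235,185,400,222),"top");keys(S,(295,140,350,275),"side")
    ~~~~^^^^^^^^^^^^^^^^^^^^^^^^^^^
  File "m.py", line 11, in keys
    q=np.array([onz(c,*p,0.058)[:2] for p in cv2.boxPoints(r)]);print(q.round(4).tolist())
                ~~~^^^^^^^^^^^^
  File "h.py", line 9, in onz
    r=ray(c,u,v);e=np.array(c["eye"]);return e+r*(z-e[2])/r[2]
                                                          ~^^^
IndexError: invalid index to scalar variable.
```

```bash
python3 -c "
import pickle
print(pickle.load(open('top.pkl','rb'))['rotation'])"
sed -i '/p=cv2.undist/d; s/^    d=np.array(\[(u/    K=c["mtx"];d=np.array([(u/; s/np.array(c\["rotation"\])@/cv2.Rodrigues(np.array(c["rotation"],float))[0]@/' h.py; python3 m.py
```

```text
[ 0.14693456 -0.15251561 -1.55961723]
top strip ((317.0815734863281, 203.3592529296875), (149.92344665527344, 20.136062622070312), 1.4878674745559692)
[[0.507, 0.2743], [0.5881, 0.2757], [0.5761, -0.3197], [0.4952, -0.3153]]
[279.8 195.2] 39 66.0 [0.5717 0.126 ] [0.5746 0.1274 0.0532]
[355.3 197.1] 35 58.0 [ 0.5657 -0.1716] [ 0.5667 -0.1721  0.0622]
[263.2 202.6] 30 129.0 [0.5413 0.1902] [0.5408 0.1899 0.0694]
[280.1 203.3] 47 129.0 [0.5391 0.1237] [0.5392 0.1237 0.0665]
[318.  204.2] 56 133.0 [ 0.5364 -0.0249] [ 0.5362 -0.0249  0.0679]
[296.5 203.6] 30 132.0 [0.5383 0.0595] [0.5375 0.0592 0.0713]
[339.6 204.7] 29 132.0 [ 0.5351 -0.1096] [ 0.5359 -0.1098  0.0628]
[356.  205.1] 50 132.0 [ 0.5336 -0.1741] [ 0.534  -0.1743  0.0647]
[372.5 205.6] 30 130.0 [ 0.5322 -0.239 ] [ 0.5319 -0.2388  0.0686]
side strip ((323.8522033691406, 208.0952606201172), (120.43992614746094, 24.472089767456055), 81.63410949707031)
[[0.4996, 0.2778], [0.5995, 0.2867], [0.5698, -0.3147], [0.4903, -0.3182]]
[314.3 162.5] 22 124.0 [0.5344 0.188 ] [0.535  0.193  0.0625]
[324.8 173.2] 34 85.0 [0.5664 0.1216] [0.5676 0.1299 0.0593]
[316.3 173.7] 44 123.0 [0.5339 0.1229] [0.5326 0.1126 0.0767]
[317.9 185.5] 26 125.0 [0.5313 0.058 ] [0.5312 0.0569 0.0681]
[320.9 201.9] 45 122.0 [ 0.531  -0.0277] [ 0.5306 -0.0309  0.0703]
[323.6 218.9] 35 127.0 [ 0.5293 -0.1109] [ 0.5295 -0.1096  0.0655]
[335.6 232.1] 52 86.0 [ 0.5614 -0.1763] [ 0.5622 -0.1719  0.0618]
[325.8 233.1] 57 122.0 [ 0.5276 -0.1761] [ 0.5272 -0.1793  0.0708]
[328.2 247.8] 40 126.0 [ 0.5267 -0.2407] [ 0.5264 -0.2422  0.0689]
```

View pics/crop.png

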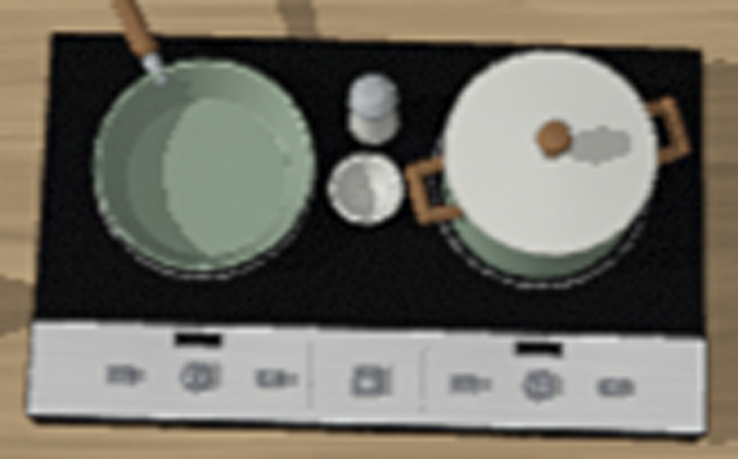

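The pot stands on the right plate: the lid with its knob and the two wooden side handles are visible at crop (550,150). So the keys are the square lock key in the middle at crop (371,381), around (0.534, −0.026), and the round right on key at crop (542,386), around (0.531, −0.175). The identical round key at crop (200,377) belongs to the pan's plate. Both target keys are confirmed in this crop, so I'm moving.

drive_tool(claw=[0,0,0,0,0,0,0,0], slide=[[0.29,-0.6,0],[0.29,-0.6,0],[0.29,-0.6,0],[0.29,-0.6,0],[0.29,-0.6,0],[0.29,-0.6,0],[0.29,-0.6,0],[0.29,-0.6,0]], yaw=[0.1,0.1,0.1,0.1,0.1,0.1,0.1,0.1], newtons=20)

```text
time: 0.77
tool_pos: [0.356, 0.3392, 0.4043]
tcp_rot: [-0.005, -3.141, 0.001]
wrist_force: [0.0, -0.1, 0.4]
width: 0.003
grip_force: 0.0
```

drive_tool(claw=[0,0,0,0,0,0,0,0], slide=[[0.3,-0.6,0],[0.3,-0.6,0],[0.3,-0.6,0],[0.3,-0.6,0],[0.3,-0.6,0],[0.3,-0.6,0],[0.3,-0.6,0],[0.3,-0.6,0]], yaw=[0,0,0,0,0,0,0,0])

```text
time: 1.43
tool_pos: [0.5052, 0.0409, 0.4045]
tcp_rot: [-0.006, -3.141, -0.0]
wrist_force: [-0.2, 0.6, -0.3]
width: 0.001
grip_force: 0.0
```

drive_tool(claw=[0,0,0,0,0,0,0,0], slide=[[0.058,-0.134,0],[0.058,-0.134,0],[0.058,-0.134,0],[0.058,-0.134,-0.08],[0.058,-0.134,-0.16],[0.058,-0.134,-0.24],[0.058,-0.134,-0.28],[0.058,-0.134,-0.28]], yaw=[0,0,0,0,0,0,0,0])

```text
time: 2.1
tool_pos: [0.5302, -0.0232, 0.2582]
tcp_rot: [-0.006, -3.129, -0.002]
wrist_force: [-0.7, -0.1, -0.4]
width: -0.004
grip_force: 0.0
```

Run:
```python
from h import *
ims=[]
for n,(x0,y0,x1,y1) in dict(side=(260,120,440,280),top=(236,120,400,222)).items():
    c=bot.read_camera(n);ims.append(cv2.resize(c["color"][y0:y1,x0:x1],None,fx=3.5,fy=3.5,interpolation=2))
    if n=="side":
        for p in (280,201),(321,202):print(p)
w=max(i.shape[1] for i in ims)
a=ims[0][:,:630];cv2.imwrite("pics/s2.png",a[...,::-1]);cv2.imwrite("pics/t2.png",ims[1][...,::-1])
s=bot.read_state();print(s["tool_pos"],s["wrist_force"])
```

```text
(280, 201)
(321, 202)
[ 0.53349106 -0.02350644  0.26403267] [-0.43241138 -0.58868119  0.73183467]
```

View pics/s2.png

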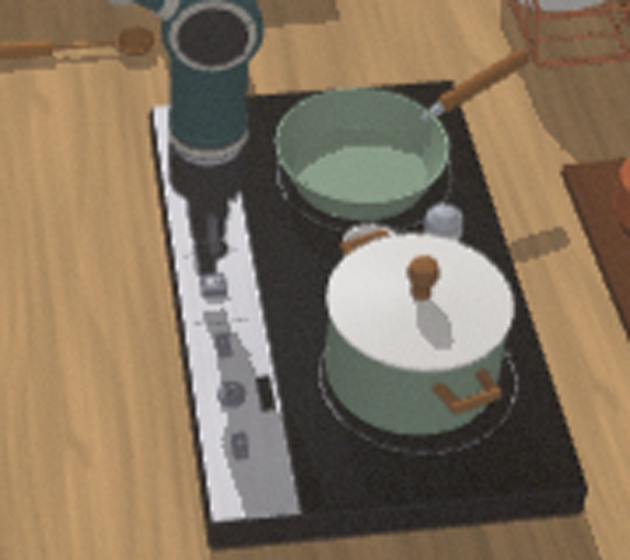

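The fingertips hang directly above the lock key at crop (214,287), and the gripper is well clear of the pot. I'm lowering slowly and watching the force.

drive_tool(claw=[0,0,0,0,0,0,0,0], slide=[[0,0,-0.01],[0,0,-0.02],[0,0,-0.03],[0,0,-0.036],[0,0,-0.038],[0,0,-0.038],[0,0,-0.038],[0,0,-0.038]], yaw=[0,0,0,0,0,0,0,0])

```text
time: 2.87
tool_pos: [0.5341, -0.024, 0.2459]
tcp_rot: [0.006, 3.141, -0.0]
wrist_force: [-0.4, -0.1, 0.3]
width: 0.004
grip_force: 0.0
```

drive_tool(claw=[0,0,0,0,0,0,0,0], slide=[[0,0,-0.002],[0,0,-0.004],[0,0,-0.006],[0,0,-0.008],[0,0,-0.01],[0,0,-0.01],[0,0,-0.01],[0,0,-0.01]], yaw=[0,0,0,0,0,0,0,0])

```text
time: 3.53
tool_pos: [0.534, -0.024, 0.2406]
tcp_rot: [-0.006, -3.141, 0.0]
wrist_force: [-0.1, -0.4, 0.0]
width: 0.003
grip_force: 0.0
```

drive_tool(claw=[0,0,0,0,0,0,0,0], slide=[[0,0,-0.002],[0,0,-0.004],[0,0,-0.006],[0,0,-0.007],[0,0,-0.007],[0,0,-0.007],[0,0,-0.007],[0,0,-0.007]], yaw=[0,0,0,0,0,0,0,0])

```text
time: 4.2
tool_pos: [0.5341, -0.0239, 0.2373]
tcp_rot: [0.006, 3.141, -0.0]
wrist_force: [-1.0, -0.9, 3.3]
width: -0.0
grip_force: 1.6
```

3.3 N means about 3 mm down. I'll press half a millimetre more and hold.

drive_tool(claw=[0,0,0,0,0,0,0,0], slide=[[0,0,-0.001],[0,0,-0.001],[0,0,-0.001],[0,0,-0.001],[0,0,-0.001],[0,0,-0.001],[0,0,-0.001],[0,0,-0.001]], yaw=[0,0,0,0,0,0,0,0])

```text
time: 4.87
tool_pos: [0.5341, -0.024, 0.2367]
tcp_rot: [0.006, 3.141, -0.0]
wrist_force: [-0.7, 0.1, 4.3]
width: -0.0
grip_force: 1.9
```

drive_tool(claw=[0,0,0,0,0,0,0,0], slide=[[0,0,0],[0,0,0],[0,0,0],[0,0,0],[0,0,0],[0,0,0],[0,0,0],[0,0,0]], yaw=[0,0,0,0,0,0,0,0])

```text
time: 5.53
tool_pos: [0.5341, -0.024, 0.2367]
tcp_rot: [0.006, 3.141, 0.0]
wrist_force: [0.4, 1.1, 3.7]
width: 0.001
grip_force: 1.9
```

drive_tool(claw=[0,0,0,0,0,0,0,0], slide=[[0,0,0],[0,0,0],[0,0,0],[0,0,0],[0,0,0],[0,0,0],[0,0,0],[0,0,0]], yaw=[0,0,0,0,0,0,0,0])

```text
time: 6.2
tool_pos: [0.5341, -0.024, 0.2367]
tcp_rot: [0.006, 3.141, -0.0]
wrist_force: [1.1, -0.2, 3.9]
width: -0.001
grip_force: 1.9
```

drive_tool(claw=[0,0,0,0,0,0,0,0], slide=[[0,0,0],[0,0,0],[0,0,0],[0,0,0],[0,0,0],[0,0,0],[0,0,0],[0,0,0]], yaw=[0,0,0,0,0,0,0,0])

```text
time: 6.87
tool_pos: [0.5341, -0.024, 0.2367]
tcp_rot: [0.006, 3.141, -0.0]
wrist_force: [1.0, 0.2, 3.8]
width: -0.005
grip_force: 1.9
```

drive_tool(claw=[0,0,0,0,0,0,0,0], slide=[[0,0,0],[0,0,0],[0,0,0],[0,0,0],[0,0,0],[0,0,0],[0,0,0],[0,0,0]], yaw=[0,0,0,0,0,0,0,0])

```text
time: 7.53
tool_pos: [0.534, -0.024, 0.2367]
tcp_rot: [0.006, 3.141, -0.0]
wrist_force: [1.2, 0.1, 3.3]
width: -0.001
grip_force: 1.9
```

Held at about 3.8 N for 3.4 s. Now I'm lifting straight up and going across to the right on key.

drive_tool(claw=[0,0,0,0,0,0,0,0], slide=[[0,0,0.05],[0,0,0.12],[0,0,0.12],[-0.006,-0.07,0.12],[-0.006,-0.15,0.12],[-0.006,-0.23,0.12],[-0.006,-0.302,0.12],[-0.006,-0.302,0.12]], yaw=[0,0,0,0,0,0,0,0])

```text
time: 8.2
tool_pos: [0.5303, -0.1798, 0.296]
tcp_rot: [-0.012, -3.141, 0.004]
wrist_force: [0.5, 0.8, 1.2]
width: 0.002
grip_force: 0.0
```

drive_tool(claw=[0,0,0,0,0,0,0,0], slide=[[0,0,0],[0,0,-0.02],[0,0,-0.04],[0,0,-0.06],[0,0,-0.07],[0,0,-0.07],[0,0,-0.07],[0,0,-0.07]], yaw=[0,0,0,0,0,0,0,0])

```text
time: 8.87
tool_pos: [0.5312, -0.1745, 0.2617]
tcp_rot: [0.005, 3.141, -0.0]
wrist_force: [-0.5, -0.5, 0.2]
width: 0.0
grip_force: 0.0
```

Run:
```python
from h import *
c=bot.read_camera("side");cv2.imwrite("pics/s3.png",cv2.resize(c["color"][140:280,270:440],None,fx=4,fy=4,interpolation=2)[...,::-1])
s=bot.read_state();print(s["tool_pos"],s["wrist_force"])
```

```text
[ 0.53137007 -0.17473234  0.26212065] [0.62095279 0.1771472  0.72405094]
```

View pics/s3.png

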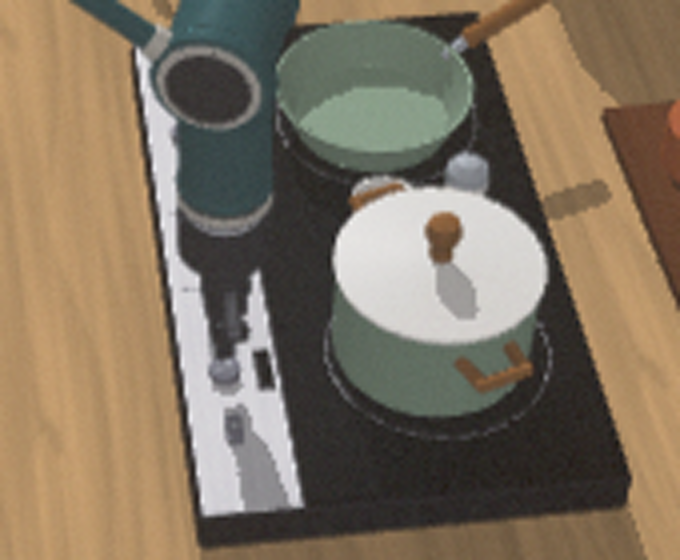

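The tips are over the round right on key at crop (225,370), with the oblong right plus key next to it at (235,425) and the lock key up. Pressing now.

drive_tool(claw=[0,0,0,0,0,0,0,0], slide=[[0,0,-0.01],[0,0,-0.02],[0,0,-0.03],[0,0,-0.036],[0,0,-0.04],[0,0,-0.042],[0,0,-0.042],[0,0,-0.042]], yaw=[0,0,0,0,0,0,0,0])

```text
time: 9.58
tool_pos: [0.531, -0.175, 0.2407]
tcp_rot: [0.006, 3.142, -0.0]
wrist_force: [0.9, -0.3, 0.4]
width: 0.003
grip_force: 0.0
```

drive_tool(claw=[0,0,0,0,0,0,0,0], slide=[[0,0,-0.002],[0,0,-0.004],[0,0,-0.006],[0,0,-0.008],[0,0,-0.009],[0,0,-0.009],[0,0,-0.009],[0,0,-0.009]], yaw=[0,0,0,0,0,0,0,0])

```text
time: 10.25
tool_pos: [0.5312, -0.1751, 0.2365]
tcp_rot: [0.006, 3.141, -0.001]
wrist_force: [-0.4, 0.7, 4.3]
width: 0.003
grip_force: 1.9
```

drive_tool(claw=[0,0,0,0,0,0,0,0], slide=[[0,0,0],[0,0,0],[0,0,0],[0,0,0],[0,0,0],[0,0,0],[0,0,0],[0,0,0]], yaw=[0,0,0,0,0,0,0,0])

```text
time: 10.92
tool_pos: [0.5312, -0.175, 0.2363]
tcp_rot: [0.006, 3.141, -0.0]
wrist_force: [1.0, -1.1, 3.4]
width: -0.002
grip_force: 2.0
```

The key is down at about 3.9 N. I'm lifting straight up and taking the hand away.

drive_tool(claw=[0,0,0,0,0,0,0,0], slide=[[0,0,0.05],[0,0,0.12],[0,0,0.2],[0,0,0.27],[0,0,0.3],[-0.06,0,0.3],[-0.1,0,0.3],[-0.1,0,0.3]], yaw=[0,0,0,0,0,0,0,0])

```text
time: 11.58
tool_pos: [0.4777, -0.1744, 0.3849]
tcp_rot: [-0.007, -3.137, -0.002]
wrist_force: [0.4, 0.7, 0.1]
width: 0.001
grip_force: 0.0
```

drive_tool(claw=[0,0,0,0], slide=[[0,0,0],[0,0,0],[0,0,0],[0,0,0]], yaw=[0,0,0,0])

```text
time: 11.92
tool_pos: [0.4815, -0.1749, 0.3857]
tcp_rot: [-0.005, -3.141, -0.001]
wrist_force: [-0.1, -0.4, -0.8]
width: -0.004
grip_force: 0.0
```

Run:
```python
from h import *
c=bot.read_camera("side");cv2.imwrite("pics/s4.png",c["color"][...,::-1])
s=bot.read_state();print(s["time"],s["tool_pos"],s["wrist_force"],abs(np.array(s["joint_vel"])).max())
```

```text
11.9667 [ 0.4815089  -0.17493446  0.38575404] [-0.82394077  0.36087647  0.76778799] 0.0027057645823226535
```

View pics/s4.png

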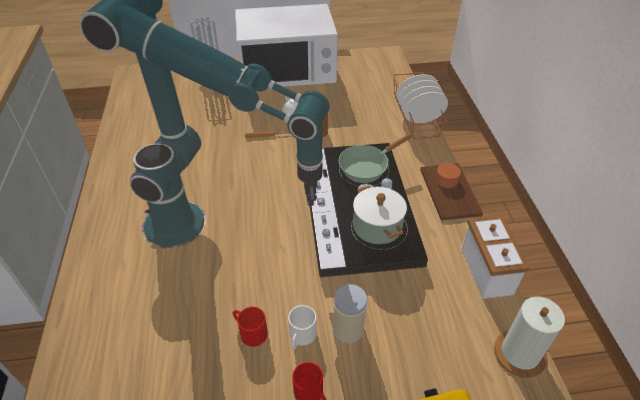

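The hand is clear. The pot (380,212), the pan (363,162) and the other things in view are where they were. Handing in.

```bash
python3 -c "
from workcell import bot
print(bot.finish_job())"
```

```text
the job is handed in; nothing more can be done
None
```

I held the lock key down for about 3.4 s at about 3.8 N, let it up, pressed the right plate's on key (the pot's plate) at about 3.9 N, took the hand away and handed the job in; no verdict was returned.

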